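# Pack the parts caddy for the computer build

### The job

Pack the parts for the next computer build into the caddy: the black fan into the yellow bin, the silver heat sink into the white bin and the blue drive into the green bin, each set down gently (not dropped), right way up and lying flat on the floor of its bin. Leave the white fan, the black heat sink, the red drive and the screwdriver where they lie.

Things in the scene. Friction and masses are not known exactly. Their poses are not given: they have to be found in the camera images.
- black_fan: Computer cooling fan, 50 x 50 mm square and 20 mm high, lying flat on the table with its round rotor facing up; solid straight sides; origin at the centre of its underside, x and y along its sides, z up. About 45 g. BLACK frame, grey rotor. It goes into the yellow bin.
- silver_sink: Small finned heat sink block, 40 x 40 mm square and 30 mm high, upright fins running along x; sides can be gripped as a solid block; origin at the centre of its underside, z up. About 90 g. SILVER, bare aluminium. It goes into the white bin.
- blue_drive: Stick-shaped solid-state drive with a grooved heat spreader on top, 80 (x) x 24 (y) x 10 mm high, lying flat; origin at the centre of its underside, x along its length, z up. About 40 g. BLUE heat spreader. It goes into the green bin.
- white_fan: Computer cooling fan, 50 x 50 mm square and 20 mm high, lying flat on the table with its round rotor facing up; solid straight sides; origin at the centre of its underside, x and y along its sides, z up. About 45 g. WHITE frame and rotor. A look-alike that stays where it lies.
- black_sink: Small finned heat sink block, 40 x 40 mm square and 30 mm high, upright fins running along x; sides can be gripped as a solid block; origin at the centre of its underside, z up. About 90 g. BLACK. A look-alike that stays where it lies.
- red_drive: Stick-shaped solid-state drive with a grooved heat spreader on top, 80 (x) x 24 (y) x 10 mm high, lying flat; origin at the centre of its underside, x along its length, z up. About 40 g. RED heat spreader. A look-alike that stays where it lies.
- fan_bin: YELLOW bin, a ring drawn on its floor: for the black fan. Fixed, open-topped, 112 (x) x 110 (y) x 25 mm high, walls and floor 4 mm; origin at the centre of its underside, 4 mm above the table on the caddy's base (inner floor 8 mm, rim 29 mm above the table); z up. The 3 bins stand in any order, 112 mm apart along y, in a black caddy 120 x 344 mm; steel end handles, 16 mm high, reach 18 mm further.
- sink_bin: WHITE bin, a striped square drawn on its floor: for the silver heat sink. Fixed, open-topped, 112 (x) x 110 (y) x 25 mm high, walls and floor 4 mm; origin at the centre of its underside, 4 mm above the table on the caddy's base (inner floor 8 mm, rim 29 mm above the table); z up. 
- drive_bin: GREEN bin, a long rectangle drawn on its floor: for the blue drive. Fixed, open-topped, 112 (x) x 110 (y) x 25 mm high, walls and floor 4 mm; origin at the centre of its underside, 4 mm above the table on the caddy's base (inner floor 8 mm, rim 29 mm above the table); z up. 
- screwdriver: Screwdriver with an orange handle, 190 mm long, up to 30 mm thick, lying loose beyond the caddy, along y; x from handle to tip. A bystander that stays where it lies.
There are look-alikes about, which are no part of the job. What is meant by the blue_drive is not pink, and is the smaller of those in its own colour.

How it is judged:
By the outcome, as a careful person would: the job done as asked, in the order asked, and still so for the second after the job is handed in, with the robot touching nothing.
It also fails if it takes over 83 s, if anything falls off the work surface, if the arm or the gripper's body presses on something with over 40 N, if the wrist force passes 120 N, or if a joint passes its speed limit or range.

### The arm

A 6-joint arm with a two-finger parallel gripper is mounted at the origin on the work surface. World frame = base frame: x ahead of the robot, y to its left, z up, the work surface at z = 0. Lengths are in m, angles in rad, forces in N, time in s.
With the tool pointing down it reaches from about 0.4 to 0.825 m from the base axis. Payload 7 kg.
Tool frame: the origin (TCP) lies on the front face of the gripper's body, between the roots of the fingers; the fingertips stand 66 mm ahead of it and the grasp point (between the pads) lies 47 mm ahead of it; z points along the fingers, y is the line along which they close (so a half turn about z gives the same grasp; the last joint's range is limited). The gripper opens to 88 mm and grips with 3 to 60 N. Pads are 19 mm wide; open, the fingers measure 130 mm over their backs; the gripper's body (78 mm by 193 mm) begins 47 mm behind the grasp point.
Start: joints at [-0.985, 0.359, 0.012, 0, -1.224, -0.288], TCP at [0.198, -0.645, 0.292] pointing down, gripper open.
Joint ranges: [-3.07, 3.07], [-1.43, 2.12], [-1.02, 1.25], [-3.03, 1.67], [-3.05, -0], [-3.03, 3.03]. Speed limits (rad/s): [2.39, 2.39, 3.01, 3.14, 3.14, 3.14].

### API

Orientations are given as [roll, pitch, yaw] about the fixed x, y, z axes, in that order (R = Rz(yaw) Ry(pitch) Rx(roll)).
In Python, from station import arm gives the robot as it stands. The module is installed in compiled form; this text tells all that it offers.
- The arm moves only by the tool move_arm, never from a script. Its argument "increments" is a list of rows, each an object of numbers: "jaw": the gripper command: -1 is shut, 1 is fully open, values between are in proportion; "dx", "dy", "dz": the shift along the tool's x, y, z in m; "twist": the turn about the tool's z in rad. A call has 1 to 12 rows; each row shifts and turns the commanded pose from where the row before left it, along the tool's axes as they then stand; what a row does not reach is not made up. A row lasts 1/12 s, in which the tool goes at most 41.7 mm and 7.16 degrees, less where a joint would pass 70% of its speed; a pose out of reach is approached as far as the arm can. A call is refused whole if a number of a shift passes 0.0417 or a number of a turn 0.125, either way. A call with a gripper value outside its range is refused whole. The fingers move at their own pace and stop on an object; "force" is the grip in N (left out, the last holds). Time passes only in rows, so rows that do not move let the fingers close. It gives the time, the measured TCP pose, the force, the opening and the grip force at its end, in the units of the state.
- arm.get_state(): the state, without advancing time (a new reading comes with each control period).
- arm.grab_frame(name): name is "scene" or "top" or "wrist"; returns the picture (420x560x3 uint8, blue, green, red); there is no depth.
- arm.camera_info(name): a dict with "K" (3x3 intrinsics, pixels), "extrinsics" (4x4, takes a point from camera to world coordinates). Camera axes: x right, y down, z forward; pixel columns grow to the right and rows downward; lengths in m; the calibration is good to about 2 mm. A picture is of the moment at which its call begins: read the wrist's pose just before it. camera_info takes no time and is no camera call; for the wrist camera it gives the pose at the moment of the call.
- arm.job_done(): hands the job in; it is judged then, once.
Trained networks look in the newest picture that a camera, given by its name, has taken for a name from the list of things; names that differ only in an ending like _2 or _b are one class to them, and where a whole thing is asked for, a point or a joint stands for the part that bears it (a point fixed in the world has none). Each returns a list of dicts, best first, with "score" (0 to 1); they miss things now and then, are a little off and sometimes report something else, mostly with a low value. They report only what shows in the picture. A call takes as long as a camera call. They do not tell look-alikes from the thing itself.
- arm.find_in(camera, name): "position" ([x, y, z] in m, in world coordinates, good to about 4 mm: the middle of the surface that is visible of it).
- arm.silhouettes(camera, name): "pixels" (420x560 bool, what is visible of it).
- arm.pinpoint(camera, name): "position" ([x, y, z] in m, in world coordinates, good to about 4 mm: a listed point, or the origin of a listed thing).
The state is a dict: "t": time; "q": joint angles; "qd": joint speeds; "joint_efforts": joint torques, N m; "eef_pos": TCP position; "ee_rot": TCP orientation; "force": force on the tool from outside, world axes, zero at the start; "moment": the same for the moment, N m; "width": finger opening in m; "gripper_force": force on a finger pad.
Only numpy, scipy, OpenCV 4.12 (cv2) and the standard library are available. Lean on these libraries where they do the work, as an engineer would, in place of code of your own. Each camera call takes 0.05 s, during which the arm holds its last target. There are 200 camera calls.

## Working session

There is one attempt and no reset: what is moved stays moved. The work goes in short steps, Python scripts to look and compute and a tool call to move; the robot and the scene stay as the last step left them, time stands still between calls to the robot, and variables do not carry over. Pictures are saved under pics/ and viewed, at most 14 in all, crops included, and the job is handed in when it is done.

Besides the shell and the picture viewer there is one more tool, called after "Call:" as name([rows], argument=value, ...), one row to a line, values as JSON. move_arm: Moves the arm, as the interface text tells. Its arguments: {"type":"object","properties":{"increments":{"type":"array"},"force":{"type":"number"}},"required":["increments"]}

```bash
mkdir -p pics; python3 - <<'E'
from station import arm
import cv2,numpy as np
np.set_printoptions(precision=4,suppress=True)
print(arm.get_state())
for c in("top","scene"):
    cv2.imwrite(f"pics/{c}0.png",arm.grab_frame(c)); i=arm.camera_info(c); print(c,i["K"],i["extrinsics"])
    if c=="top":
        for n in "black_fan silver_sink blue_drive fan_bin sink_bin drive_bin screwdriver".split():
            print(n,[(round(d["score"],2),np.round(d["position"],3).tolist()) for d in arm.find_in(c,n)])
E
```

```text
{'t': 0.0, 'q': array([-0.9849,  0.3594,  0.0111, -0.0003, -1.2241, -0.2881]), 'qd': array([-0.0013,  0.0013,  0.0004, -0.0002, -0.0002,  0.0002]), 'joint_efforts': array([  0.003 , -58.2716,  29.3052,   6.997 ,   0.0069,  -0.0002]), 'eef_pos': array([ 0.1979, -0.6449,  0.2912]), 'ee_rot': array([ 3.1399, -0.0002, -2.8439]), 'force': array([ 0.856 , -0.3202, -0.3649]), 'moment': array([ 0.0224,  0.0268, -0.0042]), 'gripper_force': 0.0, 'width': 0.08755009225185889}
top [[487.4643   0.     268.3757]
 [  0.     487.4643 205.79  ]
 [  0.       0.       1.    ]] [[ 0.0003 -0.9936  0.1127  0.4423]
 [-0.9999 -0.0022 -0.0164  0.0062]
 [ 0.0166 -0.1126 -0.9935  1.0207]
 [ 0.      0.      0.      1.    ]]
black_fan [(0.92, [0.537, -0.377, 0.014])]
silver_sink [(0.9, [0.542, 0.37, 0.026]), (0.73, [0.735, 0.003, 0.023])]
blue_drive [(0.71, [0.447, 0.055, 0.004]), (0.65, [0.487, 0.249, 0.012])]
fan_bin [(0.63, [0.608, -0.019, 0.009])]
sink_bin [(0.83, [0.601, -0.132, 0.006])]
drive_bin [(0.56, [0.618, 0.1, 0.007])]
screwdriver [(0.78, [0.737, 0.004, 0.022]), (0.19, [0.604, -0.129, 0.01])]
scene [[497.8932   0.     280.7318]
 [  0.     497.8932 204.6795]
 [  0.       0.       1.    ]] [[ 0.2917  0.6929 -0.6594  1.3162]
 [ 0.9564 -0.1991  0.2139 -0.2361]
 [ 0.017  -0.693  -0.7208  0.8821]
 [ 0.      0.      0.      1.    ]]
```

View pics/top0.png

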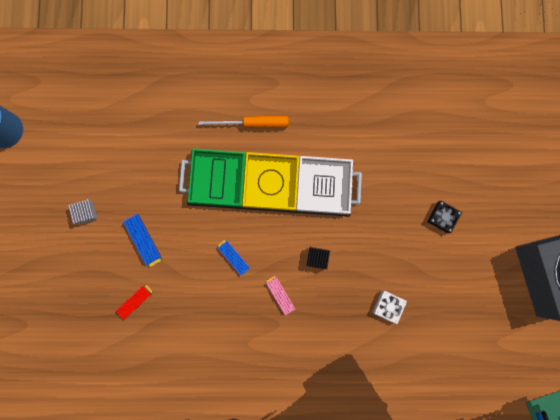

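View pics/scene0.png

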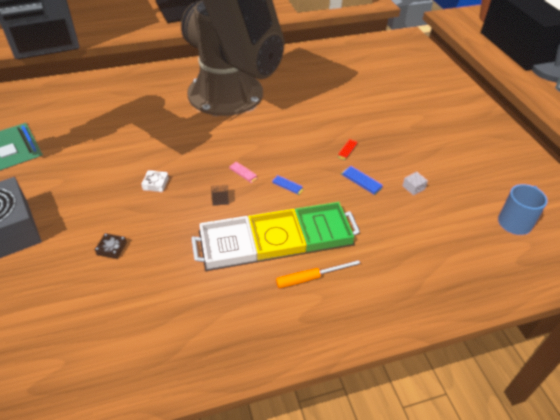

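Candidates: for the drive, the small blue one at (233,258), the large blue one at (142,240), pink at (281,295) and red at (134,302). I choose the small blue one. For the fan, black at (445,217) and white at (389,307), so black. For the sink, silver at (82,212) and black at (318,258), so silver. Bins are green (217,179), yellow (271,182) and white (325,186).

```bash
cat > h.py <<'E'
from station import arm
import cv2,numpy as np
np.set_printoptions(precision=4,suppress=True)
def back(cam,uv,z,info=None):
    i=info or arm.camera_info(cam); T=i["extrinsics"]
    d=np.c_[np.atleast_2d(uv).astype(float),np.ones(len(np.atleast_2d(uv)))]@np.linalg.inv(i["K"]).T@T[:3,:3].T
    return T[:3,3]+d*((z-T[2,3])/d[:,2])[:,None]
def proj(cam,P):
    i=arm.camera_info(cam); T=i["extrinsics"]; c=(np.atleast_2d(P)-T[:3,3])@T[:3,:3]@i["K"].T
    return c[:,:2]/c[:,2:]
def rect(cam,mask,z,info=None):
    m=mask.astype(np.uint8); cs=max(cv2.findContours(m,0,1)[0],key=cv2.contourArea)[:,0]
    w=back(cam,cs,z,info)[:,:2]; (c,s,a)=cv2.minAreaRect((w*1000).astype(np.float32))
    return np.round(c,1),np.round(s,1),round(a,1)   # mm, mm, deg: side s[0] lies at angle a from world x
E
python3 - <<'E'
from h import *
im=arm.grab_frame("top")
for n,z in(("black_fan",.02),("silver_sink",.03),("blue_drive",.01),("fan_bin",.029),("sink_bin",.029),("drive_bin",.029)):
    for d in arm.silhouettes("top",n):
        if d["score"]>.3: print(n,round(d["score"],2),rect("top",d["pixels"],z))
a=[cv2.resize(im[y-32:y+33,x-40:x+41],(400,300),interpolation=2) for x,y in((445,217),(82,212),(233,258),(142,240))]
cv2.imwrite("pics/crop.png",np.vstack([np.hstack(a[:2]),np.hstack(a[2:])]))
E
```

```text
black_fan 0.95 (array([ 533.8, -375.4]), array([55.6, 55.6]), 59.8)
silver_sink 0.95 (array([542.3, 366.5]), array([45.9, 49.4]), 16.5)
blue_drive 0.89 (array([451.1,  62.2]), array([79.4, 24.7]), 41.9)
blue_drive 0.81 (array([373.8, -34. ]), array([80.3, 24.6]), 32.2)
blue_drive 0.61 (array([485.1, 248.8]), array([111.1,  36.9]), 29.0)
fan_bin 0.7 (array([606.8, -14.2]), array([113.4, 118.4]), 85.7)
fan_bin 0.47 (array([ 598.7, -125.2]), array([112.4, 115.9]), 86.1)
sink_bin 0.93 (array([ 599.6, -126.3]), array([114.2, 114.9]), 86.9)
sink_bin 0.36 (array([363.2, 256.8]), array([27. , 81.2]), 45.5)
drive_bin 0.87 (array([613.5,  96.8]), array([111. , 116.6]), 85.7)
```

View pics/crop.png

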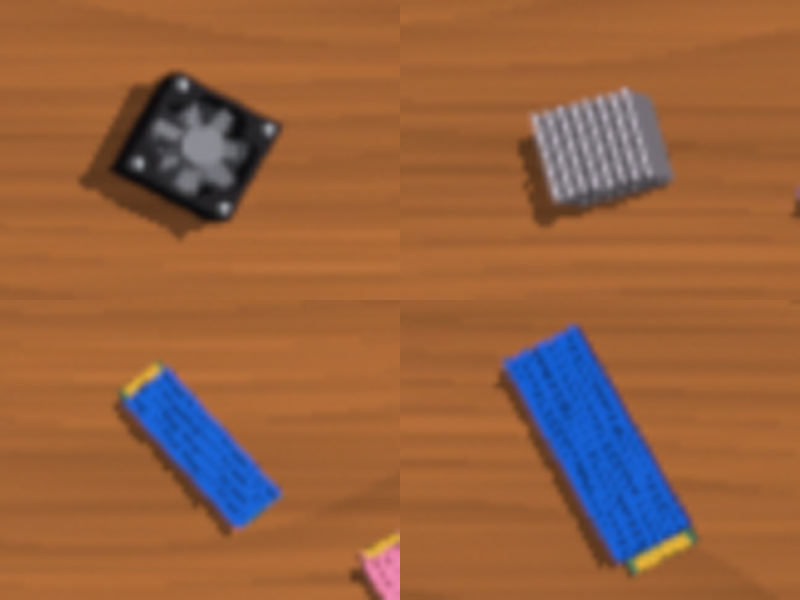

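The top-left crop shows the black fan with its grey rotor. The top-right shows the silver sink. The bottom-left is the small blue drive, measured at 79x25 mm, and the bottom-right is the bigger one at 111x37 mm. The choice is confirmed. Next is the approach to the fan.

```bash
cat >> h.py <<'E'
def plan(x,y,z,fing,n):
    """rows taking the TCP to x,y,z with the finger line at angle fing (deg, mod 180)"""
    s=arm.get_state(); p=s["eef_pos"]; yaw=s["ee_rot"][2]
    dy=(np.radians(fing)+np.pi/2-yaw+np.pi/2)%np.pi-np.pi/2
    D=(np.array([x,y,z])-p)/n; tw=-dy/n
    print("t",s["t"],"p",p,"rot",s["ee_rot"],"q6",s["q"][5],"w",s["width"],"turn deg",np.degrees(dy),"step mm",np.linalg.norm(D)*1e3)
    out=[]
    for k in range(n):
        a=yaw+dy*k/n; c,q=np.cos(a),np.sin(a)
        out.append("[%.4f,%.4f,%.4f,%.3f]"%(c*D[0]+q*D[1],q*D[0]-c*D[1],-D[2],tw))
    print("\n".join(out))
E
python3 -c "
from h import *
plan(.534,-.375,.20,150,12)"
```

```text
t 0.8 p [ 0.198  -0.6453  0.2922] rot [-3.1415 -0.     -2.8438] q6 -0.28808257521150454 w 0.08770516633786042 turn deg 42.93666872097814 step mm 36.745716992622214
[-0.0334,0.0133,0.0077,-0.062]
[-0.0341,0.0112,0.0077,-0.062]
[-0.0348,0.0091,0.0077,-0.062]
[-0.0353,0.0069,0.0077,-0.062]
[-0.0356,0.0047,0.0077,-0.062]
[-0.0359,0.0024,0.0077,-0.062]
[-0.0359,0.0002,0.0077,-0.062]
[-0.0359,-0.0021,0.0077,-0.062]
[-0.0357,-0.0043,0.0077,-0.062]
[-0.0353,-0.0065,0.0077,-0.062]
[-0.0349,-0.0087,0.0077,-0.062]
[-0.0343,-0.0109,0.0077,-0.062]
```

Call:
move_arm([
  {"dx": -0.0334, "dy": 0.0133, "dz": 0, "twist": -0.062, "jaw": 1},
  {"dx": -0.0341, "dy": 0.0112, "dz": 0, "twist": -0.062, "jaw": 1},
  {"dx": -0.0348, "dy": 0.0091, "dz": 0, "twist": -0.062, "jaw": 1},
  {"dx": -0.0353, "dy": 0.0069, "dz": 0, "twist": -0.062, "jaw": 1},
  {"dx": -0.0356, "dy": 0.0047, "dz": 0.01, "twist": -0.062, "jaw": 1},
  {"dx": -0.0359, "dy": 0.0024, "dz": 0.01, "twist": -0.062, "jaw": 1},
  {"dx": -0.0359, "dy": 0.0002, "dz": 0.01, "twist": -0.062, "jaw": 1},
  {"dx": -0.0359, "dy": -0.0021, "dz": 0.01, "twist": -0.062, "jaw": 1},
  {"dx": -0.0357, "dy": -0.0043, "dz": 0.01, "twist": -0.062, "jaw": 1},
  {"dx": -0.0353, "dy": -0.0065, "dz": 0.012, "twist": -0.062, "jaw": 1},
  {"dx": -0.0349, "dy": -0.0087, "dz": 0.012, "twist": -0.062, "jaw": 1},
  {"dx": -0.0343, "dy": -0.0109, "dz": 0.012, "twist": -0.062, "jaw": 1},
], force=15)

```text
t: 1.8
eef_pos: [0.536, -0.3744, 0.2059]
ee_rot: [-3.141, 0.0, -2.097]
force: [0.9, -0.3, -0.2]
width: 0.0875
gripper_force: 0.0
```

```bash
python3 - <<'E'
from h import *
arm.grab_frame("top") # settle
info=None
im=arm.grab_frame("wrist"); info=arm.camera_info("wrist"); cv2.imwrite("pics/w1.png",im)
print(info["extrinsics"])
for d in arm.silhouettes("wrist","black_fan"): print(round(d["score"],2),rect("wrist",d["pixels"],.02,info))
print([(d["score"],np.array(d["position"])) for d in arm.pinpoint("wrist","black_fan")])
plan(.534,-.375,.10,150,3)
E
```

```text
[[-0.8664  0.4782  0.1434  0.4981]
 [ 0.4993  0.8287  0.253  -0.4401]
 [ 0.0021  0.2908 -0.9568  0.2962]
 [ 0.      0.      0.      1.    ]]
0.65 (array([ 531.4, -380.8]), array([52.6, 50.5]), 60.0)
[(0.9, array([ 0.5391, -0.3791,  0.0034]))]
t 2.0 p [ 0.5354 -0.3747  0.2055] rot [ 3.1404 -0.0003 -2.098 ] q6 -0.2145188970874158 w 0.0876077796861463 turn deg 0.20784893708369795 step mm 35.16892903691596
[0.0003,0.0004,0.0352,-0.001]
[0.0003,0.0004,0.0352,-0.001]
[0.0003,0.0004,0.0352,-0.001]
```

View pics/w1.png

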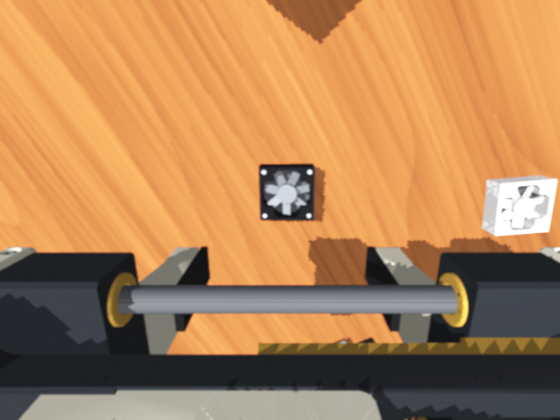

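The wrist picture shows the black fan at (287,192), square to the fingers, with the white fan well clear at (520,206). I descend and grip.

Call:
move_arm([
  {"dx": 0.004, "dy": -0.001, "dz": 0.035, "jaw": 1},
  {"dz": 0.035, "jaw": 1},
  {"dz": 0.035, "jaw": 1},
  {"dz": 0.02, "jaw": 1},
  {"dz": 0.01, "jaw": 1},
  {"jaw": 1},
  {"jaw": -0.1},
  {"jaw": -0.1},
  {"jaw": -0.1},
  {"jaw": -0.1},
  {"jaw": -0.1},
  {"jaw": -0.1},
], force=15)

```text
$.increments[0]: bad value
```

```bash
python3 - <<'E'
from h import *
s=arm.get_state(); print(s["eef_pos"],s["width"],s["gripper_force"],s["force"])
for c in ("fan_bin","sink_bin","drive_bin"):
    arm.grab_frame("scene"); print(c,[(round(d["score"],2),np.array(d["position"])) for d in arm.pinpoint("scene",c)])
# colour-based bin floors
im=arm.grab_frame("top")
hsv=cv2.cvtColor(im,cv2.COLOR_BGR2HSV)
for n,lo,hi in(("yellow",(24,150,100),(34,255,255)),("green",(50,120,60),(80,255,255)),("white",(0,0,170),(180,40,255))):
    m=cv2.inRange(hsv,lo,hi); m[:145]=0;m[215:]=0;m[:,:185]=0;m[:,356:]=0
    print(n,rect("top",m>0,.027))
E
```

```text
[ 0.5354 -0.3747  0.2055] 0.0876077796861463 0.0 [-0.639   0.0676  0.2068]
fan_bin [(0.93, array([ 0.6107, -0.0154,  0.0048]))]
sink_bin []
drive_bin [(0.68, array([0.6158, 0.095 , 0.0058])), (0.29, array([ 0.6089, -0.0136,  0.0025]))]
yellow (array([607., -14.]), array([111.4, 115.1]), 86.2)
green (array([613.8,  97.5]), array([111.1, 114.3]), 86.2)
white (array([ 599.7, -130.9]), array([120.1, 113.6]), 86.2)
```

Call:
move_arm([
  {"dx": 0.004, "dy": -0.001, "dz": 0.035, "twist": 0, "jaw": 1},
  {"dx": 0, "dy": 0, "dz": 0.035, "twist": 0, "jaw": 1},
  {"dx": 0, "dy": 0, "dz": 0.035, "twist": 0, "jaw": 1},
  {"dx": 0, "dy": 0, "dz": 0.02, "twist": 0, "jaw": 1},
  {"dx": 0, "dy": 0, "dz": 0.01, "twist": 0, "jaw": 1},
  {"dx": 0, "dy": 0, "dz": 0, "twist": 0, "jaw": 1},
  {"dx": 0, "dy": 0, "dz": 0, "twist": 0, "jaw": -0.1},
  {"dx": 0, "dy": 0, "dz": 0, "twist": 0, "jaw": -0.1},
  {"dx": 0, "dy": 0, "dz": 0, "twist": 0, "jaw": -0.1},
  {"dx": 0, "dy": 0, "dz": 0, "twist": 0, "jaw": -0.1},
  {"dx": 0, "dy": 0, "dz": 0, "twist": 0, "jaw": -0.1},
  {"dx": 0, "dy": 0, "dz": 0, "twist": 0, "jaw": -0.1},
], force=15)

```text
t: 3.35
eef_pos: [0.5339, -0.3797, 0.072]
ee_rot: [-3.14, 0.0, -2.1]
force: [0.6, -0.2, -0.4]
width: 0.0528
gripper_force: 0.0
```

Call:
move_arm([
  {"dx": 0, "dy": 0, "dz": 0, "twist": 0, "jaw": -0.2},
  {"dx": 0, "dy": 0, "dz": 0, "twist": 0, "jaw": -0.2},
  {"dx": 0, "dy": 0, "dz": 0, "twist": 0, "jaw": -0.2},
  {"dx": 0, "dy": 0, "dz": 0, "twist": 0, "jaw": -0.2},
  {"dx": 0, "dy": 0, "dz": -0.02, "twist": 0, "jaw": -0.2},
  {"dx": 0, "dy": 0, "dz": -0.03, "twist": 0, "jaw": -0.2},
  {"dx": 0, "dy": 0, "dz": -0.03, "twist": 0, "jaw": -0.2},
], force=15)

```text
t: 3.93
eef_pos: [0.5327, -0.3793, 0.1507]
ee_rot: [3.138, -0.001, -2.1]
force: [0.9, 0.0, 0.2]
width: 0.05
gripper_force: 15.0
```

```bash
python3 -c "
from h import *
plan(.608,-.0145,.15,131,12)"
```

```text
t 3.9333 p [ 0.5327 -0.3793  0.1507] rot [ 3.1383 -0.0005 -2.1   ] q6 -0.20788484409768937 w 0.04995853574149212 turn deg -18.68147912042509 step mm 31.040704569929726
[-0.0294,0.0099,0.0001,0.027]
[-0.0291,0.0107,0.0001,0.027]
[-0.0288,0.0115,0.0001,0.027]
[-0.0285,0.0123,0.0001,0.027]
[-0.0282,0.0131,0.0001,0.027]
[-0.0278,0.0138,0.0001,0.027]
[-0.0274,0.0146,0.0001,0.027]
[-0.0270,0.0153,0.0001,0.027]
[-0.0266,0.0160,0.0001,0.027]
[-0.0261,0.0168,0.0001,0.027]
[-0.0257,0.0175,0.0001,0.027]
[-0.0252,0.0182,0.0001,0.027]
```

Call:
move_arm([
  {"dx": -0.0294, "dy": 0.0099, "dz": 0, "twist": 0.027, "jaw": -0.2},
  {"dx": -0.0291, "dy": 0.0107, "dz": 0, "twist": 0.027, "jaw": -0.2},
  {"dx": -0.0288, "dy": 0.0115, "dz": 0, "twist": 0.027, "jaw": -0.2},
  {"dx": -0.0285, "dy": 0.0123, "dz": 0, "twist": 0.027, "jaw": -0.2},
  {"dx": -0.0282, "dy": 0.0131, "dz": 0, "twist": 0.027, "jaw": -0.2},
  {"dx": -0.0278, "dy": 0.0138, "dz": 0, "twist": 0.027, "jaw": -0.2},
  {"dx": -0.0274, "dy": 0.0146, "dz": 0, "twist": 0.027, "jaw": -0.2},
  {"dx": -0.027, "dy": 0.0153, "dz": 0, "twist": 0.027, "jaw": -0.2},
  {"dx": -0.0266, "dy": 0.016, "dz": 0, "twist": 0.027, "jaw": -0.2},
  {"dx": -0.0261, "dy": 0.0168, "dz": 0, "twist": 0.027, "jaw": -0.2},
  {"dx": -0.0257, "dy": 0.0175, "dz": 0, "twist": 0.027, "jaw": -0.2},
  {"dx": -0.0252, "dy": 0.0182, "dz": 0, "twist": 0.027, "jaw": -0.2},
])

```text
t: 4.93
eef_pos: [0.6084, -0.0131, 0.151]
ee_rot: [3.141, -0.0, -2.425]
force: [0.8, 0.3, 0.0]
width: 0.0498
gripper_force: 15.0
```

```bash
python3 -c "
from h import *
cv2.imwrite('pics/w2.png',arm.grab_frame('wrist'))
plan(.608,-.0145,.08,131,3)"
```

```text
t 4.9833 p [ 0.6101 -0.009   0.1511] rot [-3.1412  0.0016 -2.4249] q6 -1.1588675087727949 w 0.050205622886599695 turn deg -0.06333632998153703 step mm 23.783858598482635
[0.0017,-0.0009,0.0237,0.000]
[0.0017,-0.0009,0.0237,0.000]
[0.0017,-0.0009,0.0237,0.000]
```

View pics/w2.png

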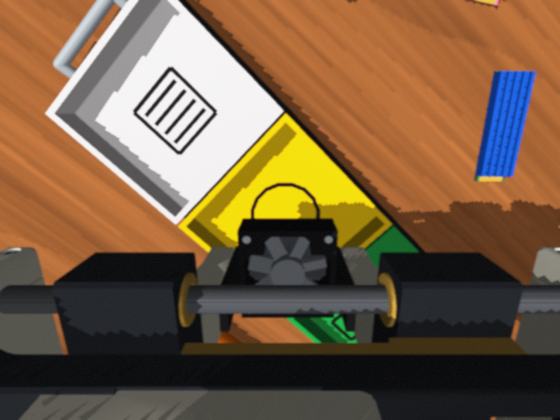

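The fan is held flat over the yellow bin: ring at (285,205), fan at (290,262). I correct by a few mm and lower slowly.

Call:
move_arm([
  {"dx": 0.005, "dy": -0.0025, "dz": 0, "twist": 0, "jaw": -0.2},
  {"dx": 0, "dy": 0, "dz": 0, "twist": 0, "jaw": -0.2},
  {"dx": 0, "dy": 0, "dz": 0.02, "twist": 0, "jaw": -0.2},
  {"dx": 0, "dy": 0, "dz": 0.02, "twist": 0, "jaw": -0.2},
  {"dx": 0, "dy": 0, "dz": 0.015, "twist": 0, "jaw": -0.2},
  {"dx": 0, "dy": 0, "dz": 0.01, "twist": 0, "jaw": -0.2},
  {"dx": 0, "dy": 0, "dz": 0, "twist": 0, "jaw": -0.2},
  {"dx": 0, "dy": 0, "dz": 0, "twist": 0, "jaw": -0.2},
])

```text
t: 5.65
eef_pos: [0.6061, -0.0205, 0.0859]
ee_rot: [3.141, -0.001, -2.424]
force: [0.1, 0.2, 0.1]
width: 0.0497
gripper_force: 15.0
```

Call:
move_arm([
  {"dx": -0.005, "dy": 0.0025, "dz": 0, "twist": 0, "jaw": -0.2},
  {"dx": 0, "dy": 0, "dz": 0.002, "twist": 0, "jaw": -0.2},
  {"dx": 0, "dy": 0, "dz": 0.002, "twist": 0, "jaw": -0.2},
  {"dx": 0, "dy": 0, "dz": 0.001, "twist": 0, "jaw": -0.2},
  {"dx": 0, "dy": 0, "dz": 0.001, "twist": 0, "jaw": -0.2},
  {"dx": 0, "dy": 0, "dz": 0, "twist": 0, "jaw": -0.2},
  {"dx": 0, "dy": 0, "dz": 0, "twist": 0, "jaw": -0.2},
])

```text
t: 6.23
eef_pos: [0.6084, -0.0147, 0.0802]
ee_rot: [3.142, -0.0, -2.424]
force: [0.5, 0.4, -0.9]
width: 0.05
gripper_force: 15.0
```

Unloaded noise so far. I go down in 0.5 mm steps until it touches.

Call:
move_arm([
  {"dx": 0, "dy": 0, "dz": 0.0005, "twist": 0, "jaw": -0.2},
  {"dx": 0, "dy": 0, "dz": 0.0005, "twist": 0, "jaw": -0.2},
  {"dx": 0, "dy": 0, "dz": 0, "twist": 0, "jaw": -0.2},
  {"dx": 0, "dy": 0, "dz": 0, "twist": 0, "jaw": -0.2},
])

```text
t: 6.57
eef_pos: [0.6085, -0.0147, 0.0798]
ee_rot: [-3.141, 0.0, -2.424]
force: [-1.6, 0.3, 5.6]
width: 0.05
gripper_force: 15.0
```

Contact at 5.6 N. I open part way and retreat.

Call:
move_arm([
  {"dx": 0, "dy": 0, "dz": 0, "twist": 0, "jaw": 0.4},
  {"dx": 0, "dy": 0, "dz": 0, "twist": 0, "jaw": 0.4},
  {"dx": 0, "dy": 0, "dz": 0, "twist": 0, "jaw": 0.4},
  {"dx": 0, "dy": 0, "dz": 0, "twist": 0, "jaw": 0.4},
  {"dx": 0, "dy": 0, "dz": -0.015, "twist": 0, "jaw": 0.4},
  {"dx": 0, "dy": 0, "dz": -0.03, "twist": 0, "jaw": 0.4},
  {"dx": 0, "dy": 0, "dz": -0.03, "twist": 0, "jaw": 0.4},
  {"dx": 0, "dy": 0, "dz": 0, "twist": 0, "jaw": 1},
  {"dx": 0, "dy": 0, "dz": 0, "twist": 0, "jaw": 1},
])

```text
t: 7.32
eef_pos: [0.6096, -0.0144, 0.1562]
ee_rot: [-3.14, 0.004, -2.424]
force: [-0.4, -0.8, -1.0]
width: 0.0693
gripper_force: 0.0
```

```bash
python3 -c "
from h import *
im=arm.grab_frame('top')
cv2.imwrite('pics/t2.png',arm.grab_frame('scene'))
for d in arm.silhouettes('top','silver_sink'): print(d['score'],rect('top',d['pixels'],.03))
plan(.544,.368,.16,17,14); plan(.544,.368,.16,107,14)"
```

```text
t 7.4667 p [ 0.6078 -0.0148  0.1532] rot [ 3.1407 -0.0012 -2.4241] q6 -1.1494876489195276 w 0.08110349518595787 turn deg 65.891657035897 step mm 27.72433054751485
[-0.0145,0.0236,-0.0005,-0.082]
[-0.0164,0.0223,-0.0005,-0.082]
[-0.0182,0.0209,-0.0005,-0.082]
[-0.0199,0.0193,-0.0005,-0.082]
[-0.0214,0.0176,-0.0005,-0.082]
[-0.0228,0.0158,-0.0005,-0.082]
[-0.0240,0.0139,-0.0005,-0.082]
[-0.0250,0.0119,-0.0005,-0.082]
[-0.0259,0.0098,-0.0005,-0.082]
[-0.0266,0.0076,-0.0005,-0.082]
[-0.0272,0.0054,-0.0005,-0.082]
[-0.0275,0.0032,-0.0005,-0.082]
[-0.0277,0.0009,-0.0005,-0.082]
[-0.0277,-0.0014,-0.0005,-0.082]
t 7.4667 p [ 0.6078 -0.0148  0.1532] rot [ 3.1407 -0.0012 -2.4241] q6 -1.1494876489195276 w 0.08110349518595787 turn deg -24.108342964102953 step mm 27.72433054751485
[-0.0145,0.0236,-0.0005,0.030]
[-0.0138,0.0240,-0.0005,0.030]
[-0.0131,0.0244,-0.0005,0.030]
[-0.0124,0.0248,-0.0005,0.030]
[-0.0116,0.0252,-0.0005,0.030]
[-0.0108,0.0255,-0.0005,0.030]
[-0.0101,0.0258,-0.0005,0.030]
[-0.0093,0.0261,-0.0005,0.030]
[-0.0085,0.0264,-0.0005,0.030]
[-0.0077,0.0266,-0.0005,0.030]
[-0.0069,0.0268,-0.0005,0.030]
[-0.0061,0.0270,-0.0005,0.030]
[-0.0053,0.0272,-0.0005,0.030]
[-0.0045,0.0274,-0.0005,0.030]
```

View pics/t2.png

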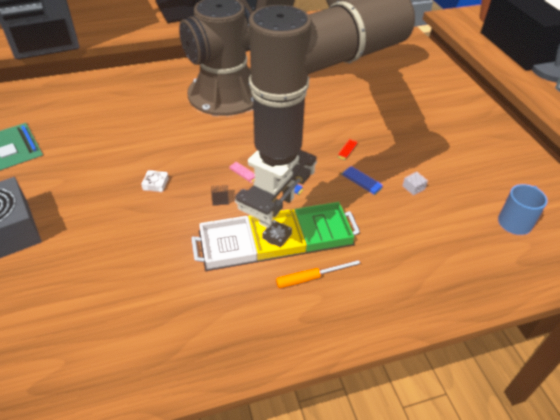

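The fan lies flat in the yellow bin at (277,233). Next, the silver sink.

Call:
move_arm([
  {"dx": -0.0145, "dy": 0.0236, "dz": -0.0005, "twist": -0.082, "jaw": 1},
  {"dx": -0.0164, "dy": 0.0223, "dz": -0.0005, "twist": -0.082, "jaw": 1},
  {"dx": -0.0182, "dy": 0.0209, "dz": -0.0005, "twist": -0.082, "jaw": 1},
  {"dx": -0.0199, "dy": 0.0193, "dz": -0.0005, "twist": -0.082, "jaw": 1},
  {"dx": -0.0214, "dy": 0.0176, "dz": -0.0005, "twist": -0.082, "jaw": 1},
  {"dx": -0.0228, "dy": 0.0158, "dz": -0.0005, "twist": -0.082, "jaw": 1},
  {"dx": -0.024, "dy": 0.0139, "dz": -0.0005, "twist": -0.082, "jaw": 1},
  {"dx": -0.025, "dy": 0.0119, "dz": -0.0005, "twist": -0.082, "jaw": 1},
  {"dx": -0.0259, "dy": 0.0098, "dz": -0.0005, "twist": -0.082, "jaw": 1},
  {"dx": -0.0266, "dy": 0.0076, "dz": -0.0005, "twist": -0.082, "jaw": 1},
  {"dx": -0.0272, "dy": 0.0054, "dz": -0.0005, "twist": -0.082, "jaw": 1},
  {"dx": -0.0275, "dy": 0.0032, "dz": -0.0005, "twist": -0.082, "jaw": 1},
])

```text
t: 8.47
eef_pos: [0.5532, 0.3142, 0.1587]
ee_rot: [3.14, -0.001, -1.436]
force: [1.2, 0.5, -0.2]
width: 0.0878
gripper_force: 0.0
```

Call:
move_arm([
  {"dx": -0.0277, "dy": 0.0009, "dz": -0.0005, "twist": -0.082, "jaw": 1},
  {"dx": -0.0277, "dy": -0.0014, "dz": -0.0005, "twist": -0.082, "jaw": 1},
  {"dx": 0, "dy": 0, "dz": 0, "twist": 0, "jaw": 1},
  {"dx": 0, "dy": 0, "dz": 0, "twist": 0, "jaw": 1},
  {"dx": 0, "dy": 0, "dz": 0, "twist": 0, "jaw": 1},
])

```text
t: 8.88
eef_pos: [0.5445, 0.3674, 0.1597]
ee_rot: [3.139, -0.001, -1.277]
force: [0.5, 0.4, 0.3]
width: 0.0875
gripper_force: 0.0
```

```bash
python3 - <<'E'
from h import *
im=arm.grab_frame("wrist"); info=arm.camera_info("wrist"); cv2.imwrite("pics/w3.png",im)
for d in arm.silhouettes("wrist","silver_sink"): print(round(d["score"],2),rect("wrist",d["pixels"],.03,info))
print([(d["score"],np.array(d["position"])) for d in arm.pinpoint("wrist","silver_sink")])
print(info["extrinsics"][:3,3]);plan(.544,.368,.10,17,3)
E
```

```text
0.59 (array([544.4, 367.6]), array([39.9, 46.6]), 16.8)
[(0.93, array([0.5439, 0.3737, 0.0009]))]
[0.5673 0.2923 0.2528]
t 9.0333 p [0.5451 0.3669 0.1608] rot [ 3.1408 -0.0004 -1.2775] q6 -0.5951619878807377 w 0.08758965689269195 turn deg 0.1934941223375294 step mm 20.25919226553321
[-0.0005,0.0003,0.0203,-0.001]
[-0.0005,0.0003,0.0203,-0.001]
[-0.0005,0.0003,0.0203,-0.001]
```

View pics/w3.png

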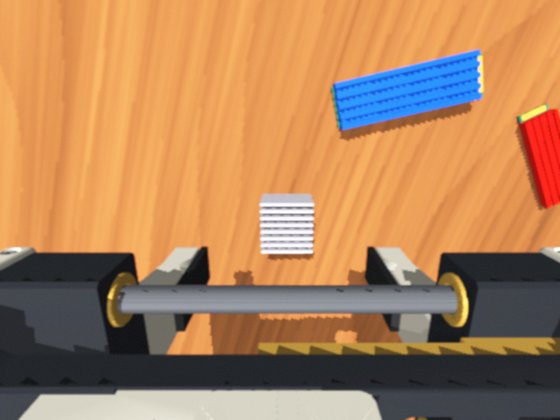

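The wrist picture shows the silver sink at (287,224), square between the fingers. The big blue and red drives are clear of it. I descend and grip.

Call:
move_arm([
  {"dx": -0.0045, "dy": 0.001, "dz": 0.03, "twist": 0, "jaw": 1},
  {"dx": 0, "dy": 0, "dz": 0.03, "twist": 0, "jaw": 1},
  {"dx": 0, "dy": 0, "dz": 0.02, "twist": 0, "jaw": 1},
  {"dx": 0, "dy": 0, "dz": 0.01, "twist": 0, "jaw": 1},
  {"dx": 0, "dy": 0, "dz": 0, "twist": 0, "jaw": 1},
  {"dx": 0, "dy": 0, "dz": 0, "twist": 0, "jaw": -0.4},
  {"dx": 0, "dy": 0, "dz": 0, "twist": 0, "jaw": -0.4},
  {"dx": 0, "dy": 0, "dz": 0, "twist": 0, "jaw": -0.4},
  {"dx": 0, "dy": 0, "dz": 0, "twist": 0, "jaw": -0.4},
  {"dx": 0, "dy": 0, "dz": 0, "twist": 0, "jaw": -0.4},
  {"dx": 0, "dy": 0, "dz": 0, "twist": 0, "jaw": -0.4},
  {"dx": 0, "dy": 0, "dz": 0, "twist": 0, "jaw": -0.4},
], force=20)

```text
t: 10.03
eef_pos: [0.5429, 0.3721, 0.0716]
ee_rot: [-3.141, 0.0, -1.276]
force: [-0.2, 0.7, -0.2]
width: 0.0465
gripper_force: 0.0
```

Call:
move_arm([
  {"dx": 0, "dy": 0, "dz": 0, "twist": 0, "jaw": -0.4},
  {"dx": 0, "dy": 0, "dz": 0, "twist": 0, "jaw": -0.4},
  {"dx": 0, "dy": 0, "dz": 0, "twist": 0, "jaw": -0.4},
  {"dx": 0, "dy": 0, "dz": 0, "twist": 0, "jaw": -0.4},
])

```text
t: 10.37
eef_pos: [0.5428, 0.3721, 0.0714]
ee_rot: [-3.141, 0.0, -1.276]
force: [-1.4, 0.1, 3.5]
width: 0.0398
gripper_force: 20.0
```

Call:
move_arm([
  {"dx": 0, "dy": 0, "dz": -0.02, "twist": 0, "jaw": -0.4},
  {"dx": 0, "dy": 0, "dz": -0.03, "twist": 0, "jaw": -0.4},
  {"dx": 0, "dy": 0, "dz": -0.03, "twist": 0, "jaw": -0.4},
  {"dx": 0, "dy": 0, "dz": 0, "twist": 0, "jaw": -0.4},
  {"dx": 0, "dy": 0, "dz": 0, "twist": 0, "jaw": -0.4},
])

```text
t: 10.78
eef_pos: [0.5434, 0.3728, 0.1532]
ee_rot: [-3.138, 0.002, -1.276]
force: [-1.0, -0.8, -1.9]
width: 0.0397
gripper_force: 20.0
```

```bash
python3 -c "
from h import *
plan(.601,-.126,.152,41,16)"
```

```text
t 10.7833 p [0.5434 0.3728 0.1532] rot [-3.1383  0.0022 -1.2757] q6 -0.6016108038902374 w 0.03974008279444654 turn deg 24.094845544597398 step mm 31.381147706733977
[0.0309,0.0056,0.0001,-0.026]
[0.0307,0.0064,0.0001,-0.026]
[0.0305,0.0072,0.0001,-0.026]
[0.0303,0.0080,0.0001,-0.026]
[0.0301,0.0088,0.0001,-0.026]
[0.0299,0.0096,0.0001,-0.026]
[0.0296,0.0104,0.0001,-0.026]
[0.0293,0.0112,0.0001,-0.026]
[0.0290,0.0119,0.0001,-0.026]
[0.0287,0.0127,0.0001,-0.026]
[0.0284,0.0135,0.0001,-0.026]
[0.0280,0.0142,0.0001,-0.026]
[0.0276,0.0149,0.0001,-0.026]
[0.0272,0.0156,0.0001,-0.026]
[0.0268,0.0164,0.0001,-0.026]
[0.0263,0.0170,0.0001,-0.026]
```

Call:
move_arm([
  {"dx": 0.0309, "dy": 0.0056, "dz": 0, "twist": -0.026, "jaw": -0.4},
  {"dx": 0.0307, "dy": 0.0064, "dz": 0, "twist": -0.026, "jaw": -0.4},
  {"dx": 0.0305, "dy": 0.0072, "dz": 0, "twist": -0.026, "jaw": -0.4},
  {"dx": 0.0303, "dy": 0.008, "dz": 0, "twist": -0.026, "jaw": -0.4},
  {"dx": 0.0301, "dy": 0.0088, "dz": 0, "twist": -0.026, "jaw": -0.4},
  {"dx": 0.0299, "dy": 0.0096, "dz": 0, "twist": -0.026, "jaw": -0.4},
  {"dx": 0.0296, "dy": 0.0104, "dz": 0, "twist": -0.026, "jaw": -0.4},
  {"dx": 0.0293, "dy": 0.0112, "dz": 0, "twist": -0.026, "jaw": -0.4},
  {"dx": 0.029, "dy": 0.0119, "dz": 0, "twist": -0.026, "jaw": -0.4},
  {"dx": 0.0287, "dy": 0.0127, "dz": 0, "twist": -0.026, "jaw": -0.4},
  {"dx": 0.0284, "dy": 0.0135, "dz": 0, "twist": -0.026, "jaw": -0.4},
  {"dx": 0.028, "dy": 0.0142, "dz": 0, "twist": -0.026, "jaw": -0.4},
])

```text
t: 11.78
eef_pos: [0.5846, -0.0037, 0.1498]
ee_rot: [3.14, 0.001, -0.963]
force: [0.6, 0.0, -0.9]
width: 0.0398
gripper_force: 20.0
```

Call:
move_arm([
  {"dx": 0.0276, "dy": 0.0149, "dz": 0, "twist": -0.026, "jaw": -0.4},
  {"dx": 0.0272, "dy": 0.0156, "dz": 0, "twist": -0.026, "jaw": -0.4},
  {"dx": 0.0268, "dy": 0.0164, "dz": 0, "twist": -0.026, "jaw": -0.4},
  {"dx": 0.0263, "dy": 0.017, "dz": 0, "twist": -0.026, "jaw": -0.4},
  {"dx": 0, "dy": 0, "dz": 0, "twist": 0, "jaw": -0.4},
  {"dx": 0, "dy": 0, "dz": 0, "twist": 0, "jaw": -0.4},
  {"dx": 0, "dy": 0, "dz": 0, "twist": 0, "jaw": -0.4},
  {"dx": 0, "dy": 0, "dz": 0, "twist": 0, "jaw": -0.4},
])

```text
t: 12.45
eef_pos: [0.599, -0.126, 0.1505]
ee_rot: [3.141, 0.001, -0.859]
force: [-0.4, 0.1, -0.9]
width: 0.0399
gripper_force: 20.0
```

```bash
python3 -c "
from h import *
cv2.imwrite('pics/w4.png',arm.grab_frame('wrist'))
plan(.601,-.126,.085,41,3)"
```

```text
t 12.5 p [ 0.5992 -0.1258  0.1508] rot [ 3.1411  0.0005 -0.8589] q6 0.6004644706112935 w 0.04000763523607777 turn deg 0.20928649881968625 step mm 21.926140150782825
[0.0004,-0.0004,0.0219,-0.001]
[0.0004,-0.0004,0.0219,-0.001]
[0.0004,-0.0004,0.0219,-0.001]
```

View pics/w4.png

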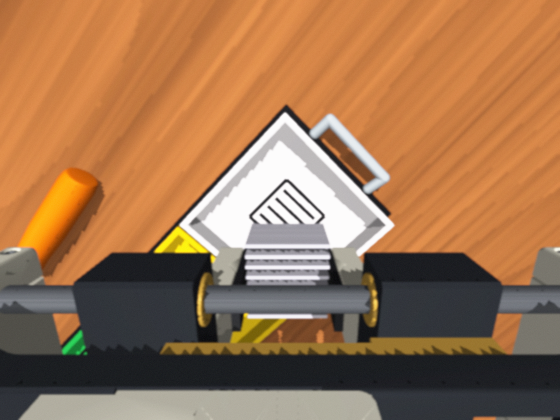

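The sink is held upright over the white bin; the striped square is at (287,215). I lower it.

Call:
move_arm([
  {"dx": 0.001, "dy": -0.001, "dz": 0.02, "twist": 0, "jaw": -0.4},
  {"dx": 0, "dy": 0, "dz": 0.02, "twist": 0, "jaw": -0.4},
  {"dx": 0, "dy": 0, "dz": 0.015, "twist": 0, "jaw": -0.4},
  {"dx": 0, "dy": 0, "dz": 0.008, "twist": 0, "jaw": -0.4},
  {"dx": 0, "dy": 0, "dz": 0.004, "twist": 0, "jaw": -0.4},
  {"dx": 0, "dy": 0, "dz": 0.001, "twist": 0, "jaw": -0.4},
  {"dx": 0, "dy": 0, "dz": 0.001, "twist": 0, "jaw": -0.4},
  {"dx": 0, "dy": 0, "dz": 0.001, "twist": 0, "jaw": -0.4},
  {"dx": 0, "dy": 0, "dz": 0, "twist": 0, "jaw": -0.4},
  {"dx": 0, "dy": 0, "dz": 0, "twist": 0, "jaw": -0.4},
])

```text
t: 13.33
eef_pos: [0.6011, -0.1269, 0.0818]
ee_rot: [-3.141, -0.001, -0.86]
force: [-0.7, 0.1, -0.6]
width: 0.0397
gripper_force: 20.0
```

Call:
move_arm([
  {"dx": 0, "dy": 0, "dz": 0.001, "twist": 0, "jaw": -0.4},
  {"dx": 0, "dy": 0, "dz": 0.0005, "twist": 0, "jaw": -0.4},
  {"dx": 0, "dy": 0, "dz": 0.0005, "twist": 0, "jaw": -0.4},
  {"dx": 0, "dy": 0, "dz": 0.0005, "twist": 0, "jaw": -0.4},
  {"dx": 0, "dy": 0, "dz": 0, "twist": 0, "jaw": -0.4},
  {"dx": 0, "dy": 0, "dz": 0, "twist": 0, "jaw": -0.4},
])

```text
t: 13.83
eef_pos: [0.6009, -0.1269, 0.0793]
ee_rot: [-3.141, -0.0, -0.86]
force: [-2.2, 1.5, 4.6]
width: 0.0398
gripper_force: 20.0
```

Contact at 4.6 N. I release and rise.

Call:
move_arm([
  {"dx": 0, "dy": 0, "dz": 0, "twist": 0, "jaw": 0.2},
  {"dx": 0, "dy": 0, "dz": 0, "twist": 0, "jaw": 0.2},
  {"dx": 0, "dy": 0, "dz": 0, "twist": 0, "jaw": 0.2},
  {"dx": 0, "dy": 0, "dz": 0, "twist": 0, "jaw": 0.2},
  {"dx": 0, "dy": 0, "dz": -0.015, "twist": 0, "jaw": 0.2},
  {"dx": 0, "dy": 0, "dz": -0.03, "twist": 0, "jaw": 0.2},
  {"dx": 0, "dy": 0, "dz": -0.03, "twist": 0, "jaw": 0.2},
  {"dx": 0, "dy": 0, "dz": 0, "twist": 0, "jaw": 0.2},
  {"dx": 0, "dy": 0, "dz": 0, "twist": 0, "jaw": 0.2},
])

```text
t: 14.58
eef_pos: [0.602, -0.1268, 0.1558]
ee_rot: [-3.138, -0.003, -0.86]
force: [-0.6, 0.2, 0.2]
width: 0.0529
gripper_force: 0.0
```

```bash
python3 -c "
from h import *
arm.grab_frame('top')
for n in('silver_sink','blue_drive'):
  for d in arm.silhouettes('top',n): print(n,d['score'],rect('top',d['pixels'],.03 if n[0]=='s' else .01))
plan(.450,.0625,.155,132,9)"
```

```text
silver_sink 0.68 (array([ 592.8, -116.4]), array([39.3, 19.2]), 44.5)
blue_drive 0.58 (array([490.4, 252.3]), array([98.9, 35.9]), 29.2)
blue_drive 0.57 (array([370.5, -36.7]), array([69.4, 23.8]), 30.3)
t 14.7333 p [ 0.6002 -0.1268  0.1527] rot [ 3.1406  0.0011 -0.8601] q6 0.6014190006118346 w 0.05247469444340063 turn deg -88.72187835766418 step mm 26.854445766986835
[-0.0268,-0.0011,-0.0003,0.172]
[-0.0266,0.0035,-0.0003,0.172]
[-0.0256,0.0080,-0.0003,0.172]
[-0.0239,0.0123,-0.0003,0.172]
[-0.0214,0.0162,-0.0003,0.172]
[-0.0183,0.0196,-0.0003,0.172]
[-0.0147,0.0225,-0.0003,0.172]
[-0.0106,0.0247,-0.0003,0.172]
[-0.0062,0.0261,-0.0003,0.172]
```

```bash
python3 -c "
from h import *
plan(.450,.0625,.155,132,13)"
```

```text
t 14.7333 p [ 0.6002 -0.1268  0.1527] rot [ 3.1406  0.0011 -0.8601] q6 0.6014190006118346 w 0.05247469444340063 turn deg -88.72187835766418 step mm 18.591539377144734
[-0.0186,-0.0007,-0.0002,0.119]
[-0.0185,0.0015,-0.0002,0.119]
[-0.0182,0.0037,-0.0002,0.119]
[-0.0177,0.0058,-0.0002,0.119]
[-0.0168,0.0079,-0.0002,0.119]
[-0.0158,0.0098,-0.0002,0.119]
[-0.0145,0.0116,-0.0002,0.119]
[-0.0130,0.0133,-0.0002,0.119]
[-0.0114,0.0147,-0.0002,0.119]
[-0.0095,0.0160,-0.0002,0.119]
[-0.0076,0.0170,-0.0002,0.119]
[-0.0055,0.0178,-0.0002,0.119]
[-0.0034,0.0183,-0.0002,0.119]
```

Call:
move_arm([
  {"dx": -0.0186, "dy": -0.0007, "dz": 0, "twist": 0.119, "jaw": 0.3},
  {"dx": -0.0185, "dy": 0.0015, "dz": 0, "twist": 0.119, "jaw": 0.3},
  {"dx": -0.0182, "dy": 0.0037, "dz": 0, "twist": 0.119, "jaw": 0.3},
  {"dx": -0.0177, "dy": 0.0058, "dz": 0, "twist": 0.119, "jaw": 0.3},
  {"dx": -0.0168, "dy": 0.0079, "dz": 0, "twist": 0.119, "jaw": 0.3},
  {"dx": -0.0158, "dy": 0.0098, "dz": 0, "twist": 0.119, "jaw": 0.3},
  {"dx": -0.0145, "dy": 0.0116, "dz": 0, "twist": 0.119, "jaw": 0.3},
  {"dx": -0.013, "dy": 0.0133, "dz": 0, "twist": 0.119, "jaw": 0.3},
  {"dx": -0.0114, "dy": 0.0147, "dz": 0, "twist": 0.119, "jaw": 0.3},
  {"dx": -0.0095, "dy": 0.016, "dz": 0, "twist": 0.119, "jaw": 0.3},
  {"dx": -0.0076, "dy": 0.017, "dz": 0, "twist": 0.119, "jaw": 0.3},
  {"dx": -0.0055, "dy": 0.0178, "dz": 0, "twist": 0.119, "jaw": 0.3},
])

```text
t: 15.73
eef_pos: [0.4606, 0.048, 0.1526]
ee_rot: [3.141, -0.002, -2.294]
force: [0.0, -0.8, 0.3]
width: 0.0567
gripper_force: 0.0
```

Call:
move_arm([
  {"dx": -0.0034, "dy": 0.0183, "dz": 0, "twist": 0.119, "jaw": 0.3},
  {"dx": 0, "dy": 0, "dz": 0, "twist": 0, "jaw": 0.3},
  {"dx": 0, "dy": 0, "dz": 0, "twist": 0, "jaw": 0.3},
  {"dx": 0, "dy": 0, "dz": 0, "twist": 0, "jaw": 0.3},
])

```text
t: 16.07
eef_pos: [0.4502, 0.0622, 0.1532]
ee_rot: [3.141, -0.001, -2.404]
force: [-0.3, 0.2, 0.2]
width: 0.0567
gripper_force: 0.0
```

```bash
python3 - <<'E'
from h import *
im=arm.grab_frame("wrist"); info=arm.camera_info("wrist"); cv2.imwrite("pics/w5.png",im)
for d in arm.silhouettes("wrist","blue_drive"): print(round(d["score"],2),rect("wrist",d["pixels"],.01,info))
print([(d["score"],np.array(d["position"])) for d in arm.pinpoint("wrist","blue_drive")])
print(info["extrinsics"][:3,3]);plan(.450,.0625,.10,132,2)
E
```

```text
0.87 (array([376.6, -32.5]), array([72.5, 25.2]), 30.9)
[(0.98, array([0.4534, 0.0586, 0.0012])), (0.93, array([ 0.3725, -0.038 , -0.0021]))]
[0.3917 0.0096 0.2459]
t 16.2167 p [0.4504 0.0618 0.1533] rot [ 3.1415 -0.0007 -2.4063] q6 -1.4074598430951593 w 0.056728931257289075 turn deg -0.12827223744782504 step mm 26.651420069126615
[-0.0001,0.0004,0.0266,0.001]
[-0.0001,0.0004,0.0266,0.001]
```

View pics/w5.png

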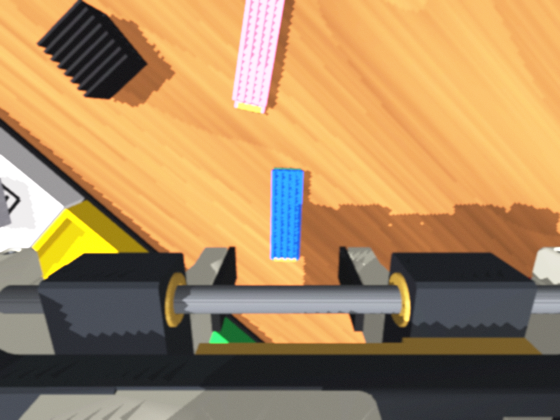

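The wrist picture shows the small blue drive at (287,214), parallel to and centred between the fingers. Pink is clear at (258,55). I descend and grip.

Call:
move_arm([
  {"dx": 0, "dy": 0.0005, "dz": 0.03, "twist": 0, "jaw": 0.3},
  {"dx": 0, "dy": 0, "dz": 0.03, "twist": 0, "jaw": 0.3},
  {"dx": 0, "dy": 0, "dz": 0.015, "twist": 0, "jaw": 0.3},
  {"dx": 0, "dy": 0, "dz": 0.006, "twist": 0, "jaw": 0.3},
  {"dx": 0, "dy": 0, "dz": 0.003, "twist": 0, "jaw": 0.3},
  {"dx": 0, "dy": 0, "dz": 0, "twist": 0, "jaw": -0.7},
  {"dx": 0, "dy": 0, "dz": 0, "twist": 0, "jaw": -0.7},
  {"dx": 0, "dy": 0, "dz": 0, "twist": 0, "jaw": -0.7},
  {"dx": 0, "dy": 0, "dz": 0, "twist": 0, "jaw": -0.7},
  {"dx": 0, "dy": 0, "dz": 0, "twist": 0, "jaw": -0.7},
  {"dx": 0, "dy": 0, "dz": 0, "twist": 0, "jaw": -0.7},
  {"dx": 0, "dy": 0, "dz": 0, "twist": 0, "jaw": -0.7},
], force=15)

```text
t: 17.22
eef_pos: [0.4502, 0.0629, 0.0702]
ee_rot: [-3.141, 0.001, -2.406]
force: [-1.7, -0.3, 6.8]
width: 0.0235
gripper_force: 15.0
```

Call:
move_arm([
  {"dx": 0, "dy": 0, "dz": 0, "twist": 0, "jaw": -0.7},
  {"dx": 0, "dy": 0, "dz": 0, "twist": 0, "jaw": -0.7},
  {"dx": 0, "dy": 0, "dz": 0, "twist": 0, "jaw": -0.7},
])

```text
t: 17.47
eef_pos: [0.4502, 0.0629, 0.0702]
ee_rot: [-3.141, 0.001, -2.406]
force: [-2.1, 0.4, 7.4]
width: 0.0236
gripper_force: 15.0
```

Call:
move_arm([
  {"dx": 0, "dy": 0, "dz": -0.02, "twist": 0, "jaw": -0.7},
  {"dx": 0, "dy": 0, "dz": -0.03, "twist": 0, "jaw": -0.7},
  {"dx": 0, "dy": 0, "dz": -0.03, "twist": 0, "jaw": -0.7},
  {"dx": 0, "dy": 0, "dz": 0, "twist": 0, "jaw": -0.7},
  {"dx": 0, "dy": 0, "dz": 0, "twist": 0, "jaw": -0.7},
  {"dx": 0, "dy": 0, "dz": 0, "twist": 0, "jaw": -0.7},
])

```text
t: 17.97
eef_pos: [0.4495, 0.0626, 0.1495]
ee_rot: [3.141, 0.0, -2.407]
force: [-0.3, -0.2, -1.0]
width: 0.0239
gripper_force: 15.0
```

```bash
python3 -c "
from h import *
im=arm.grab_frame('wrist'); cv2.imwrite('pics/w6.png',im)
plan(.615,.0965,.15,86,12)"
```

```text
t 18.0167 p [0.4493 0.0624 0.149 ] rot [ 3.1411 -0.0011 -2.407 ] q6 -1.4102553411788017 w 0.023334454642787737 turn deg -46.087790696293546 step mm 14.100545354058099
[-0.0122,-0.0071,-0.0001,0.067]
[-0.0126,-0.0063,-0.0001,0.067]
[-0.0130,-0.0055,-0.0001,0.067]
[-0.0133,-0.0046,-0.0001,0.067]
[-0.0136,-0.0037,-0.0001,0.067]
[-0.0138,-0.0028,-0.0001,0.067]
[-0.0140,-0.0018,-0.0001,0.067]
[-0.0141,-0.0009,-0.0001,0.067]
[-0.0141,0.0001,-0.0001,0.067]
[-0.0141,0.0010,-0.0001,0.067]
[-0.0140,0.0020,-0.0001,0.067]
[-0.0138,0.0029,-0.0001,0.067]
```

View pics/w6.png

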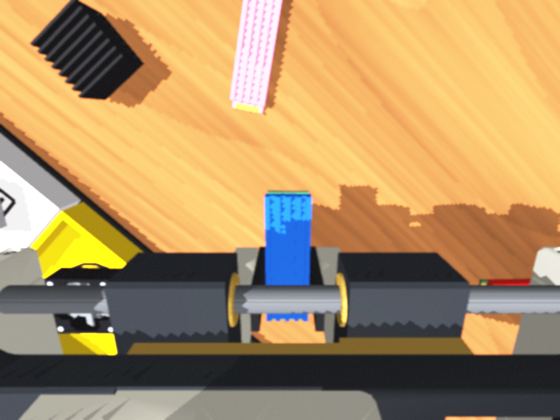

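The drive is held level, from (288,193) to (288,320).

```bash
python3 -c "
from h import *
w=back('wrist',[(288,195),(288,319)],.089); s=arm.get_state(); y=s['ee_rot'][2]
print(w, (w-s['eef_pos'])[:,:2]@[np.cos(y),np.sin(y)], (w-s['eef_pos'])[:,:2]@[np.sin(y),-np.cos(y)])"
```

```text
[[0.4188 0.0364 0.089 ]
 [0.4732 0.0856 0.089 ]] [ 0.0401 -0.0333] [0.0011 0.0012]
```

Call:
move_arm([
  {"dx": -0.0122, "dy": -0.0071, "dz": 0, "twist": 0.067, "jaw": -0.7},
  {"dx": -0.0126, "dy": -0.0063, "dz": 0, "twist": 0.067, "jaw": -0.7},
  {"dx": -0.013, "dy": -0.0055, "dz": 0, "twist": 0.067, "jaw": -0.7},
  {"dx": -0.0133, "dy": -0.0046, "dz": 0, "twist": 0.067, "jaw": -0.7},
  {"dx": -0.0136, "dy": -0.0037, "dz": 0, "twist": 0.067, "jaw": -0.7},
  {"dx": -0.0138, "dy": -0.0028, "dz": 0, "twist": 0.067, "jaw": -0.7},
  {"dx": -0.014, "dy": -0.0018, "dz": 0, "twist": 0.067, "jaw": -0.7},
  {"dx": -0.0141, "dy": -0.0009, "dz": 0, "twist": 0.067, "jaw": -0.7},
  {"dx": -0.0141, "dy": 0, "dz": 0, "twist": 0.067, "jaw": -0.7},
  {"dx": -0.0141, "dy": 0.001, "dz": 0, "twist": 0.067, "jaw": -0.7},
  {"dx": -0.014, "dy": 0.002, "dz": 0, "twist": 0.067, "jaw": -0.7},
  {"dx": -0.0138, "dy": 0.0029, "dz": 0, "twist": 0.067, "jaw": -0.7},
])

```text
t: 19.02
eef_pos: [0.6156, 0.0966, 0.1476]
ee_rot: [-3.14, -0.003, 3.069]
force: [0.4, 0.1, -0.3]
width: 0.0238
gripper_force: 15.0
```

Call:
move_arm([
  {"dx": 0, "dy": 0, "dz": 0, "twist": 0, "jaw": -0.7},
  {"dx": 0, "dy": 0, "dz": 0, "twist": 0, "jaw": -0.7},
  {"dx": 0, "dy": 0, "dz": 0, "twist": 0, "jaw": -0.7},
  {"dx": 0, "dy": 0, "dz": 0, "twist": 0, "jaw": -0.7},
])

```text
t: 19.35
eef_pos: [0.6148, 0.0965, 0.1488]
ee_rot: [-3.141, -0.002, 3.073]
force: [-0.0, -0.1, -0.8]
width: 0.0237
gripper_force: 15.0
```

```bash
python3 -c "
from h import *
im=arm.grab_frame('wrist'); cv2.imwrite('pics/w7.png',im)
plan(.615,.0965,.08,86,3)"
```

```text
t 19.4 p [0.615  0.0966 0.1492] rot [-3.1412 -0.0009  3.0731] q6 -2.108024106212206 w 0.023918321167457426 turn deg -0.07764815294201773 step mm 23.080215716682016
[-0.0000,-0.0000,0.0231,0.000]
[-0.0000,-0.0000,0.0231,0.000]
[-0.0000,-0.0000,0.0231,0.000]
```

View pics/w7.png

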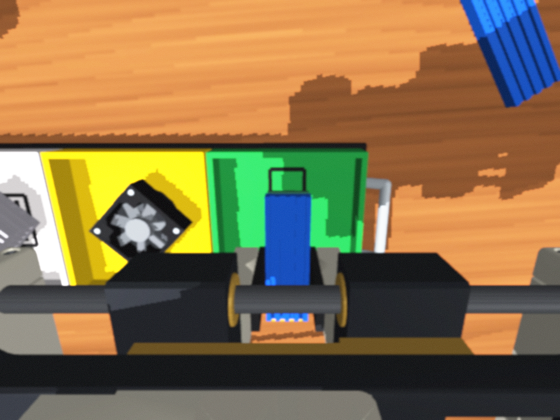

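The drive is parallel to the green bin's rectangle at (287,180) and centred, and the fan is flat in the yellow bin. I lower it.

Call:
move_arm([
  {"dx": 0, "dy": 0, "dz": 0.02, "twist": 0, "jaw": -0.7},
  {"dx": 0, "dy": 0, "dz": 0.02, "twist": 0, "jaw": -0.7},
  {"dx": 0, "dy": 0, "dz": 0.015, "twist": 0, "jaw": -0.7},
  {"dx": 0, "dy": 0, "dz": 0.007, "twist": 0, "jaw": -0.7},
  {"dx": 0, "dy": 0, "dz": 0.003, "twist": 0, "jaw": -0.7},
  {"dx": 0, "dy": 0, "dz": 0.001, "twist": 0, "jaw": -0.7},
  {"dx": 0, "dy": 0, "dz": 0.001, "twist": 0, "jaw": -0.7},
  {"dx": 0, "dy": 0, "dz": 0.001, "twist": 0, "jaw": -0.7},
  {"dx": 0, "dy": 0, "dz": 0, "twist": 0, "jaw": -0.7},
  {"dx": 0, "dy": 0, "dz": 0, "twist": 0, "jaw": -0.7},
])

```text
t: 20.23
eef_pos: [0.616, 0.0969, 0.0823]
ee_rot: [3.141, 0.001, 3.072]
force: [-0.5, 0.6, 0.1]
width: 0.0239
gripper_force: 15.0
```

Call:
move_arm([
  {"dx": 0, "dy": 0, "dz": 0.001, "twist": 0, "jaw": -0.7},
  {"dx": 0, "dy": 0, "dz": 0.001, "twist": 0, "jaw": -0.7},
  {"dx": 0, "dy": 0, "dz": 0.001, "twist": 0, "jaw": -0.7},
  {"dx": 0, "dy": 0, "dz": 0.0005, "twist": 0, "jaw": -0.7},
  {"dx": 0, "dy": 0, "dz": 0, "twist": 0, "jaw": -0.7},
  {"dx": 0, "dy": 0, "dz": 0, "twist": 0, "jaw": -0.7},
])

```text
t: 20.73
eef_pos: [0.6157, 0.0968, 0.0783]
ee_rot: [-3.142, 0.0, 3.072]
force: [-0.7, -0.2, 2.3]
width: 0.0237
gripper_force: 15.0
```

Call:
move_arm([
  {"dx": 0, "dy": 0, "dz": 0.0005, "twist": 0, "jaw": -0.7},
  {"dx": 0, "dy": 0, "dz": 0, "twist": 0, "jaw": -0.7},
  {"dx": 0, "dy": 0, "dz": 0, "twist": 0, "jaw": -0.7},
])

```text
t: 20.98
eef_pos: [0.6157, 0.0968, 0.0783]
ee_rot: [3.142, 0.0, 3.073]
force: [-3.3, -0.7, 6.3]
width: 0.0239
gripper_force: 15.0
```

Contact at 6.3 N. I release, rise and step back.

Call:
move_arm([
  {"dx": 0, "dy": 0, "dz": 0, "twist": 0, "jaw": -0.1},
  {"dx": 0, "dy": 0, "dz": 0, "twist": 0, "jaw": -0.1},
  {"dx": 0, "dy": 0, "dz": 0, "twist": 0, "jaw": -0.1},
  {"dx": 0, "dy": 0, "dz": 0, "twist": 0, "jaw": -0.1},
  {"dx": 0, "dy": 0, "dz": -0.015, "twist": 0, "jaw": -0.1},
  {"dx": 0, "dy": 0, "dz": -0.04, "twist": 0, "jaw": -0.1},
  {"dx": 0, "dy": 0, "dz": -0.04, "twist": 0, "jaw": -0.1},
  {"dx": 0, "dy": 0, "dz": -0.04, "twist": 0, "jaw": -0.1},
  {"dx": 0.03, "dy": 0.03, "dz": -0.02, "twist": 0, "jaw": -0.1},
  {"dx": 0.03, "dy": 0.03, "dz": 0, "twist": 0, "jaw": -0.1},
  {"dx": 0.03, "dy": 0.03, "dz": 0, "twist": 0, "jaw": -0.1},
  {"dx": 0.03, "dy": 0.03, "dz": 0, "twist": 0, "jaw": -0.1},
])

```text
t: 21.98
eef_pos: [0.5078, 0.2203, 0.2309]
ee_rot: [3.141, 0.001, 3.071]
force: [-0.2, 1.0, -1.1]
width: 0.0397
gripper_force: 0.0
```

Call:
move_arm([
  {"dx": 0.03, "dy": 0.03, "dz": 0, "twist": 0, "jaw": -0.1},
  {"dx": 0.02, "dy": 0.04, "dz": 0, "twist": 0, "jaw": -0.1},
  {"dx": 0, "dy": 0.04, "dz": 0, "twist": 0, "jaw": -0.1},
  {"dx": 0, "dy": 0.04, "dz": 0, "twist": 0, "jaw": -0.1},
  {"dx": 0, "dy": 0, "dz": 0, "twist": 0, "jaw": -0.1},
  {"dx": 0, "dy": 0, "dz": 0, "twist": 0, "jaw": -0.1},
])

```text
t: 22.48
eef_pos: [0.4706, 0.3712, 0.2296]
ee_rot: [-3.141, -0.0, 3.075]
force: [-1.1, -0.7, 0.2]
width: 0.0395
gripper_force: 0.0
```

```bash
python3 -c "
from h import *
a=arm.grab_frame('scene')[120:300,140:400]; b=arm.grab_frame('top')
cv2.imwrite('pics/f.png',np.vstack([cv2.resize(a,(433,300)),cv2.resize(b[90:330,60:480],(433,247))]))"
```

```text
(no output)
```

View pics/f.png

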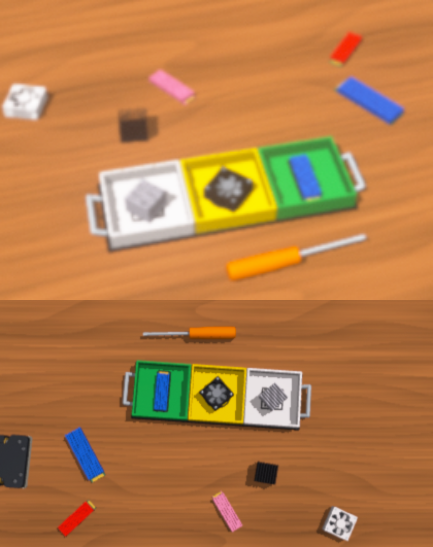

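The picture shows all three parts flat in their bins: drive in green (162,392), fan in yellow (216,393), sink in white (270,397). The bystanders are unmoved. I hand the job in.

```bash
python3 -c "
from station import arm
print(arm.job_done())"
```

```text
the job is handed in; nothing more can be done
None
```

The job is handed in at about 22.5 s on the robot's clock: the black fan is in the yellow bin, the silver heat sink in the white bin and the small blue drive in the green bin, all lying flat, with the other things left where they lay.

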